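# Change the bench motors over through centre off

### The arm

A 6-joint arm with a two-finger parallel gripper is mounted at the origin on the work surface. World frame = base frame: x ahead of the robot, y to its left, z up, the work surface at z = 0. Lengths are in m, angles in rad, forces in N, time in s.
With the tool pointing down it reaches from about 0.35 to 0.95 m from the base axis. Payload 17.4 kg.
Tool frame: the origin (TCP) lies midway between the tips of the shut fingers; the grasp point (between the pads) lies 19 mm behind it; z points along the fingers, y is the line along which they close (so a half turn about z gives the same grasp; the last joint's range is limited). The gripper opens to 93 mm and grips with 3 to 60 N. Pads are 15 mm wide; open, the fingers measure 128 mm over their backs; the gripper's body (75 mm by 188 mm) begins 65 mm behind the grasp point.
Start: joints at [-1.362, 0.116, 1.442, -0, 1.584, -0.038], TCP at [0.165, -0.655, 0.219] pointing down, gripper open.
Joint ranges: [-2.83, 2.83], [-0.83, 2.19], [0.07, 2.5], [-1.14, 4.28], [0.01, 3], [-2.97, 2.97]. Speed limits (rad/s): [1.89, 1.89, 2.22, 3.14, 3.14, 3.14].

### API

Orientations are given as a unit quaternion [w, x, y, z].
In Python, from bench import env, vision gives the robot as it stands. The module is installed in compiled form; this text tells all that it offers.
- The arm moves only by the tool play_rows, never from a script. Its argument "commands" is a list of rows, each a list of 6 numbers: the shift along the tool's x, y, z in mm, then the turn, a rotation vector about the tool's x, y, z in rad. In form: [[dx, dy, dz, rx, ry, rz], ...]. A call has 1 to 12 rows; each row shifts and turns the commanded pose from where the row before left it, along the tool's axes as they then stand; what a row does not reach is not made up. A row lasts 1/10 s, in which the tool goes at most 50 mm and 8.59 degrees, less where a joint would pass 70% of its speed; a pose out of reach is approached as far as the arm can. A call with a gripper value outside its range is refused whole. "fingers" is the gripper command: -1 is shut, 1 is fully open, values between are in proportion, set as the call begins (left out, the last holds). The fingers move at their own pace and stop on an object; "force" is the grip in N (left out, the last holds). Time passes only in rows, so rows that do not move let the fingers close. It gives the time, the measured TCP pose, the force, the opening and the grip force at its end, in the units of the state.
- env.read_state(): the state, without advancing time (a new reading comes with each control period).
- vision.read_camera(name): name is "scene" or "side" or "wrist"; returns the picture (420x560x3 uint8, red, green, blue); there is no depth.
- vision.camera_params(name): a dict with "camera_matrix" (3x3 intrinsics, pixels), "extrinsics" (4x4, takes a point from camera to world coordinates); the wrist camera has in their place "tool_from_camera" (4x4, takes a point from camera to tool coordinates, whose origin is the TCP and whose axes are the flange's). Camera axes: x right, y up, looking along -z (the intrinsics and any distortion apply to the point x, -y, -z); pixel columns grow to the right and rows downward; lengths in m; the calibration is good to about 2 mm. The wrist camera is an equidistant fisheye: a pixel r from the principal point sees the ray r / f radians off the axis. A picture is of the moment at which its call begins: read the wrist's pose just before it. camera_params takes no time and is no camera call.
- env.job_done(): hands the job in; it is judged then, once.
The state is a dict: "time": time; "joints": joint angles; "dq": joint speeds; "tau": joint torques, N m; "ee_pos": TCP position; "orientation": TCP orientation; "contact_force": force on the tool from outside, world axes, zero at the start; "torque": the same for the moment, N m; "finger_gap": finger opening in m; "finger_force": force on a finger pad.
Only numpy, scipy, OpenCV 4.12 (cv2) and the standard library are available. Lean on these libraries where they do the work, as an engineer would, in place of code of your own. Each camera call takes 0.05 s, during which the arm holds its last target. There are 200 camera calls.

### The job

Change the stone-carver's bench over from the polishing spindle to the flexible-shaft drive at the changeover switch with the red ball knob: bring its lever from the yellow side to centre off (upright), leave it there two seconds so that the spindle can run down, then throw it fully over to the green side and let go. Leave the like switch with the blue knob as it is.

Things in the scene. Friction and masses are not known exactly. Their poses are not given: they have to be found in the camera images.
- motors_box: Fixed grey box of the red-knob switch, 120 x 190 mm, top 53 mm high: yellow band at one end, green at the other, black between. Origin: centre of underside, on the bench; z up, +y to the green end, x along the lever's hinge. The lever, a 10 mm rod, swings in the y-z plane on a hinge 58 mm above the origin, between steel cheeks 65 mm high that reach 17 mm either side along x.
- motors (a joint): Lever angle of the red-knob switch, rad: 0 = upright (centre off), negative = leaning to yellow, positive = to green; stops at -0.6 and +0.6. It starts at or near the yellow stop (-0.6 to -0.48). No spring or click: friction holds it wherever it is left; about 2 N at the knob moves it.
- motors_knob (a point): Centre of the red ball knob, 28 mm in diameter, at the end of the lever, 85 mm from the hinge (143 mm above the bench when upright, 128 mm at either stop). Its z axis points along the lever away from the hinge.
- extraction_knob (a point): Centre of the blue ball knob (28 mm) of the dust-extraction switch, a second switch of the same make with the same box, bands and lever, also leaning to its yellow side. Not to be operated.

How it is judged:
By the outcome, as a careful person would: the job done as asked, in the order asked, and still so for the second after the job is handed in, with the robot touching nothing.
It also fails if it takes over 34 s, if anything falls off the work surface, if the arm or the gripper's body presses on something with over 40 N, if the wrist force passes 120 N, or if a joint passes its speed limit or range.

## Working session

There is one attempt and no reset: what is moved stays moved. The work goes in short steps, Python scripts to look and compute and a tool call to move; the robot and the scene stay as the last step left them, time stands still between calls to the robot, and variables do not carry over. Pictures are saved under pics/ and viewed, at most 10 in all, crops included, and the job is handed in when it is done.

Besides the shell and the picture viewer there is one more tool, called after "Emit:" as name(argument=value, ...), one argument or row to a line, values as JSON. play_rows: Moves the arm, as the interface text tells. Its arguments: {"type":"object","properties":{"commands":{"type":"array"},"fingers":{"type":"number"},"force":{"type":"number"}},"required":["commands"]}

```bash
mkdir -p pics; python3 - <<'E'
from bench import env, vision
import cv2,numpy as np
s=env.read_state();print(s['time'],s['ee_pos'],s['orientation'])
for n in("scene","side"):
    cv2.imwrite(f"pics/{n}1.png",vision.read_camera(n)[:,:,::-1]);p=vision.camera_params(n);print({k:np.round(v,4).tolist() if not isinstance(v,str) else v for k,v in p.items()})
E
```

```text
0.0 [ 0.16484575 -0.65434173  0.21787396] [-6.04026002e-04  9.92395371e-01  1.23089643e-01 -4.46635344e-05]
{'camera_matrix': [[485.159, 0.0, 275.6662], [0.0, 485.159, 208.5792], [0.0, 0.0, 1.0]], 'extrinsics': [[-0.8652, -0.4245, 0.2669, 0.8065], [0.5014, -0.7332, 0.4593, 0.44], [0.0007, 0.5312, 0.8472, 0.8961], [0.0, 0.0, 0.0, 1.0]]}
{'camera_matrix': [[472.7997, 0.0, 282.1853], [0.0, 472.7997, 212.9423], [0.0, 0.0, 1.0]], 'extrinsics': [[-0.9865, 0.0888, -0.1373, 0.4298], [-0.1631, -0.5938, 0.7879, 0.6796], [-0.0116, 0.7997, 0.6003, 0.6013], [0.0, 0.0, 0.0, 1.0]]}
```

View pics/scene1.png

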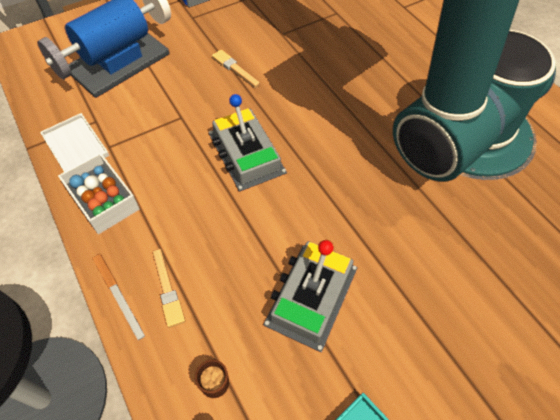

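View pics/side1.png

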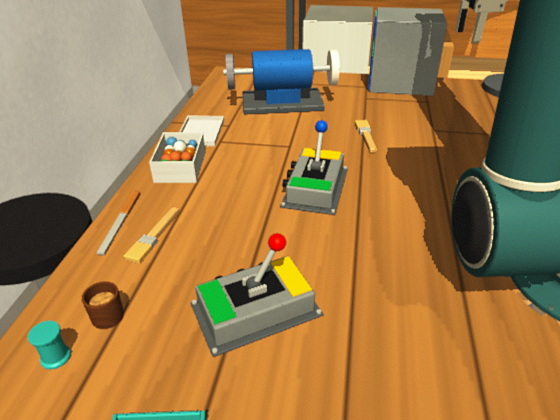

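Scene: red knob (326,247), blue (236,100). Side: red (277,242), blue (321,127), yellow band about (293,276), green about (214,300). I'll triangulate the points and fit the axis.

```bash
cat > h.py <<'E'
import cv2,numpy as np
from bench import env,vision
def ray(n,u,v):
    p=vision.camera_params(n);K=np.array(p['camera_matrix']);E=np.array(p['extrinsics'])
    d=np.linalg.inv(K)@[u,v,1];return E[:3,3],E[:3,:3]@[d[0],-d[1],-d[2]]
def plane(n,u,v,z):
    o,d=ray(n,u,v);return o+d*(z-o[2])/d[2]
def tri(a,b):
    (o,d),(p,e)=a,b
    A=np.stack([d,-e],1);s=np.linalg.lstsq(A,p-o,rcond=None)[0]
    q,r=o+d*s[0],p+e*s[1];return (q+r)/2,np.linalg.norm(q-r)
def blob(im,col,x0,y0,x1,y1):
    h=cv2.cvtColor(im,cv2.COLOR_RGB2HSV)
    R={'red':[(0,200,90),(5,255,255)],'blue':[(105,180,60),(125,255,255)],'yellow':[(22,190,120),(32,255,255)],'green':[(50,180,60),(75,255,255)]}[col]
    m=cv2.inRange(h,*map(np.array,R))
    if col=='red': m|=cv2.inRange(h,np.array([175,200,90]),np.array([180,255,255]))
    k=np.zeros_like(m);k[y0:y1,x0:x1]=m[y0:y1,x0:x1]
    n,l,st,c=cv2.connectedComponentsWithStats(k);i=1+np.argmax(st[1:,4])
    pts=np.argwhere(l==i)[:,::-1].astype(np.float32)
    hull=cv2.convexHull(pts)
    if col in('red','blue'):(x,y),r=cv2.minEnclosingCircle(hull);return x,y,r
    M=cv2.moments(hull);return M['m10']/M['m00'],M['m01']/M['m00'],st[i,4]
E
python3 - <<'E'
from h import *
np.set_printoptions(precision=4,suppress=True)
I={n:cv2.imread(f'pics/{n}1.png')[:,:,::-1].copy() for n in('scene','side')}
B={'red':((305,230,345,265),(260,225,295,260)),'blue':((225,88,250,112),(308,115,335,140))}
for c in B:
    a=blob(I['scene'],c,*B[c][0]);b=blob(I['side'],c,*B[c][1]);print(c,a,b,tri(ray('scene',*a[:2]),ray('side',*b[:2])))
for nm,w in {'R':((260,225,360,350),(190,240,325,345)),'B':((205,90,290,190),(280,140,350,215))}.items():
  for n,q in zip(('scene','side'),w):
    P=[]
    for c in('yellow','green'):
        b=blob(I[n],c,*q);p=plane(n,*b[:2],.053);P.append(p);print(nm,n,c,np.array(b),p)
    d=P[1]-P[0];print('mid',(P[0]+P[1])/2,'len',np.linalg.norm(d),'yaw',np.arctan2(d[1],d[0]))
E
```

```text
red (325.5, 247.0, 7.159010887145996) (276.6910095214844, 241.8370819091797, 8.595149993896484) (array([0.532 , 0.1417, 0.1364]), np.float64(0.001609742425704267))
blue (235.22222900390625, 100.08333587646484, 5.228306770324707) (320.8333435058594, 126.16666412353516, 5.602668762207031) (array([ 0.5043, -0.2542,  0.1354]), np.float64(0.0008029201356879547))
R scene yellow [336.5875 261.4814 335.    ] [0.4998 0.1452 0.053 ]
R scene green [299.4514 315.0906 739.    ] [0.6174 0.2005 0.053 ]
mid [0.5586 0.1728 0.053 ] len 0.12999608433690452 yaw 0.43914038496089175
R side yellow [290.8408 276.0257 804.    ] [0.513  0.1278 0.053 ]
R side green [216.3708 301.4664 872.    ] [0.6188 0.2005 0.053 ]
mid [0.5659 0.1641 0.053 ] len 0.12828481728888463 yaw 0.6016279106060413
B scene yellow [227.1787 121.0124 225.    ] [ 0.5181 -0.2801  0.053 ]
B scene green [256.5813 158.4693 393.    ] [ 0.5121 -0.1503  0.053 ]
mid [ 0.5151 -0.2152  0.053 ] len 0.129941814141104 yaw 1.6170623482200828
B side yellow [329.8488 154.4712 172.    ] [ 0.4831 -0.278   0.053 ]
B side green [310.2558 183.0392 353.    ] [ 0.5138 -0.1523  0.053 ]
mid [ 0.4984 -0.2152  0.053 ] len 0.1294121311741871 yaw 1.3308736306530027
```

```bash
python3 - <<'E'
import cv2,numpy as np
a=cv2.resize(cv2.imread('pics/scene1.png')[230:350,260:360],None,fx=4,fy=4,interpolation=2)
b=cv2.resize(cv2.imread('pics/side1.png')[230:350,190:290+40][:, :],None,fx=4,fy=4,interpolation=2)
cv2.imwrite('pics/c1.png',a);cv2.imwrite('pics/c2.png',b)
E
```

```text
(no output)
```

View pics/c1.png

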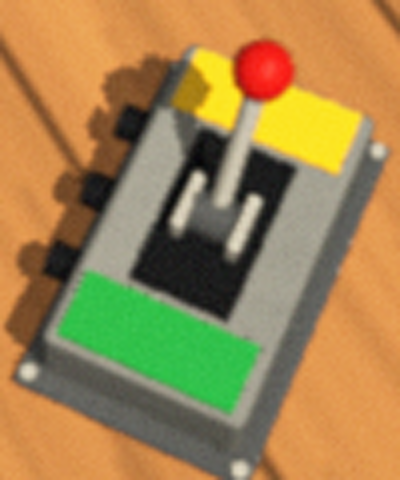

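View pics/c2.png

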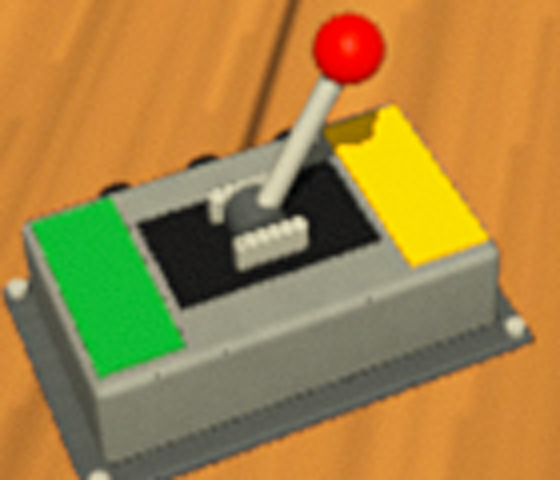

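The crops show the box corners and band corners clearly, with the knob over yellow. I'll fit a model with x, y, yaw, band sizes and lever angle.

```bash
cat > fit.py <<'E'
from h import *
from scipy.optimize import least_squares
np.set_printoptions(precision=4,suppress=True)
def proj(n,P):
    p=vision.camera_params(n);K=np.array(p['camera_matrix']);E=np.array(p['extrinsics'])
    c=(P-E[:3,3])@E[:3,:3];q=np.stack([c[:,0],-c[:,1],-c[:,2]],1)@K.T;return q[:,:2]/q[:,2:]
# order: (x,y): yel outer -x,+x ; yel inner +x,-x ; grn inner -x,+x; grn outer +x,-x   (box x = y cross z -> facing green, +x is right)
sc=np.array([[195,50],[365,113],[340,174],[170,105],[85,272],[261,348],[235,413],[57,335]])/4+[260,230]
sd=np.array([[395,104],[490,241],[415,266],[330,140],[118,198],[185,345],[102,377],[33,228]])/4+[190,230]
W=np.array([1]*8+[1]);ks,kd=[325.5,247],[276.7,242.2]
# facing +y (green), +x is right. scene view: green nearer camera, so +x is image left
def world(p):
    x,y,a,w,y1,y2,th,d=p
    X=np.array([[w,-y2],[-w,-y2],[-w,-y1],[w,-y1],[w,y1],[-w,y1],[-w,y2],[w,y2]])
    L=np.c_[X,np.full(8,.053)];L=np.r_[L,[[0,.085*np.sin(th),.058+.085*np.cos(th)]]]
    c,s=np.cos(a),np.sin(a);return L@np.array([[c,s,0],[-s,c,0],[0,0,1]])+[x,y,0]
f=lambda p:np.r_[(proj('scene',world(p))-np.r_[sc,[ks]]).ravel(),(proj('side',world(p))-np.r_[sd,[kd]]).ravel()]
r=least_squares(f,[.566,.164,.6-1.57,.05,.04,.08,-.5,0])
p=r.x;print(p,'rms',np.sqrt(np.mean(r.fun**2)));print(r.fun.reshape(-1,2));print('knob',world(p)[-1])
E
python3 fit.py
```

```text
[ 0.5647  0.1641 -0.9687  0.0429  0.0473  0.0807 -0.489   0.    ] rms 0.7350096652637403
[[ 0.576  -0.5583]
 [-1.014   0.5834]
 [-1.0424 -0.2659]
 [-0.0225 -0.4962]
 [ 0.5345 -0.513 ]
 [-0.29   -0.1915]
 [-0.9926  0.0789]
 [-0.2991 -0.4642]
 [-0.3152  1.1646]
 [ 0.566   1.201 ]
 [ 0.3607 -0.1785]
 [ 0.1769  0.3738]
 [-0.9714 -1.9839]
 [-1.0404  0.8657]
 [ 0.9257  1.0123]
 [ 0.369   0.667 ]
 [ 0.3799 -0.1515]
 [ 0.5894  0.9091]]
knob [0.5318 0.1415 0.133 ]
```

```bash
cat > go.py <<'E'
from h import *
from scipy.spatial.transform import Rotation as R
np.set_printoptions(precision=4,suppress=True)
def delta(target,yaw_a=-0.9687):
    s=env.read_state();q=s['orientation'];Rt=R.from_quat(np.r_[q[1:],q[0]]).as_matrix()
    best=[]
    for sg in(1,-1):
        y=sg*np.array([np.cos(yaw_a),np.sin(yaw_a),0]);z=np.array([0,0,-1.]);G=np.stack([np.cross(y,z),y,z],1)
        best.append(R.from_matrix(Rt.T@G).as_rotvec())
    print('t',s['time'],'pos',s['ee_pos'],'j',s['joints'],'F',s['contact_force'],'gap',s['finger_gap'],s['finger_force'])
    print('shift mm',1e3*Rt.T@(np.array(target)-s['ee_pos']),'turns',best)
E
python3 -c "
from go import *
delta([.532,.1415,.22])"
```

```text
t 0.1 pos [ 0.1649 -0.6544  0.218 ] j [-1.3618  0.1164  1.4422  0.      1.584  -0.0378] F [-0.5284  0.3692  0.141 ] gap 0.09250894656191656 0.0
shift mm [ 550.4339 -682.0913   -1.2984] turns [array([-0.001 , -0.0002, -0.3553]), array([-0.0003,  0.0014,  2.7863])]
```

Emit:
play_rows(
  commands=[
    [23,-28.4,0,0,0,0],
    [23,-28.4,0,0,0,0],
    [23,-28.4,0,0,0,0],
    [23,-28.4,0,0,0,0],
    [23,-28.4,0,0,0,0],
    [23,-28.4,0,0,0,0],
    [23,-28.4,0,0,0,0],
    [23,-28.4,0,0,0,0],
    [23,-28.4,0,0,0,0],
    [23,-28.4,0,0,0,0],
    [23,-28.4,0,0,0,0],
    [23,-28.4,0,0,0,0],
  ],
  fingers=1,
  force=10,
)

```text
time: 1.3
ee_pos: [0.3495, -0.2552, 0.2185]
orientation: [-0.0, 0.992, 0.123, -0.0]
contact_force: [0.2, -0.2, 0.1]
finger_gap: 0.0931
finger_force: 0.0
```

Emit:
play_rows(
  commands=[
    [23,-28.4,0,0,0,0],
    [23,-28.4,0,0,0,0],
    [23,-28.4,0,0,0,0],
    [23,-28.4,0,0,0,0],
    [23,-28.4,0,0,0,0],
    [23,-28.4,0,0,0,0],
    [23,-28.4,0,0,0,0],
    [23,-28.4,0,0,0,0],
    [23,-28.4,0,0,0,0],
    [23,-28.4,0,0,0,0],
    [23,-28.4,0,0,0,0],
    [0,0,0,0,0,0],
  ],
)

```text
time: 2.5
ee_pos: [0.519, 0.111, 0.2178]
orientation: [-0.0, 0.992, 0.125, -0.001]
contact_force: [0.5, 0.1, 0.1]
finger_gap: 0.093
finger_force: 0.0
```

Emit:
play_rows(
  commands=[
    [0,0,0,0,0,-0.12],
    [0,0,0,0,0,-0.12],
    [0,0,0,0,0,-0.115],
    [0,0,0,0,0,0],
    [0,0,0,0,0,0],
  ],
)

```text
time: 3.0
ee_pos: [0.5181, 0.1077, 0.2186]
orientation: [0.0, 0.956, 0.295, -0.0]
contact_force: [-0.5, 0.8, 0.2]
finger_gap: 0.0928
finger_force: 0.0
```

```bash
python3 -c "
from go import *
delta([.532,.1415,.114])"
```

```text
t 3.0 pos [0.5181 0.1077 0.2186] j [ 0.1568 -0.2046  1.7518 -0.0001  1.5945  1.1296] F [-0.5499  0.8058  0.1636] gap 0.09283779657920552 0.0
shift mm [ 30.4925 -20.125  104.5636] turns [array([ 0.    ,  0.0002, -0.0041]), array([ 0.0003, -0.    ,  3.1375])]
```

Emit:
play_rows(
  commands=[
    [15,-10,0,0,0,0],
    [15.5,-10,0,0,0,0],
    [0,0,0,0,0,0],
    [0,0,0,0,0,0],
  ],
)

```text
time: 3.4
ee_pos: [0.5322, 0.1427, 0.2183]
orientation: [-0.0, 0.955, 0.297, -0.0]
contact_force: [-0.6, -0.5, 0.4]
finger_gap: 0.0929
finger_force: 0.0
```

```bash
python3 - <<'E'
from go import *
delta([.532,.1415,.114])
s=env.read_state();im=vision.read_camera('wrist');cv2.imwrite('pics/w1.png',im[:,:,::-1])
p=vision.camera_params('wrist');print({k:(np.round(v,4).tolist() if not isinstance(v,str) else v) for k,v in p.items()})
x,y,r=blob(im,'red',0,0,560,420);print(x,y,r)
K=np.array(p['camera_matrix']);T=np.array(p['tool_from_camera'])
d=np.array([x-K[0,2],y-K[1,2]]);rr=np.linalg.norm(d);th=rr/K[0,0];u=d/rr*np.sin(th)
dt=T[:3,:3]@[u[0],-u[1],-np.cos(th)];o=T[:3,3]
h=s['ee_pos'][2]-.133 # knob below TCP along tool z
print('knob in tool mm',1e3*(o+dt*(h-o[2])/dt[2]))
E
```

```text
t 3.4 pos [0.5322 0.1427 0.2183] j [ 0.2157 -0.1548  1.7091 -0.      1.5881  1.1841] F [-0.5612 -0.5226  0.416 ] gap 0.0928983577856626 0.0
shift mm [ -0.8151   0.8906 104.2842] turns [array([-0.0003,  0.0007,  0.0003]), array([-0.0012, -0.0004, -3.1413])]
{'camera_matrix': [[325.1923, 0.0, 285.4529], [0.0, 325.1923, 205.2621], [0.0, 0.0, 1.0]], 'tool_from_camera': [[0.0017, 0.965, 0.2624, 0.0718], [1.0, -0.0015, -0.0007, -0.0001], [-0.0003, 0.2624, -0.965, -0.1653], [0.0, 0.0, 0.0, 1.0]]}
305.5 211.5 1.581238865852356
knob in tool mm [-1.5209 16.1716 85.2838]
```

View pics/w1.png

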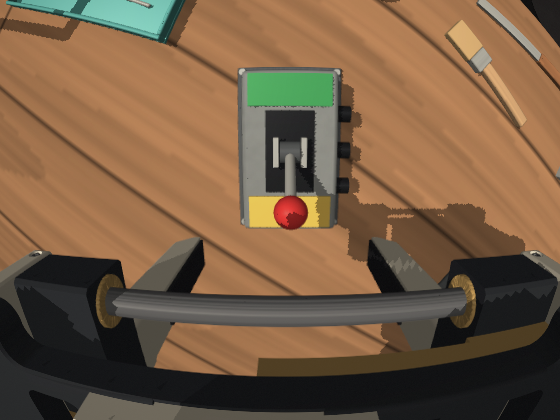

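Wrist view: red knob at (291,212), fingers symmetric about column 285.5, so the knob sits about 4 mm to tool +y. I'll shift, descend partway and re-measure.

Emit:
play_rows(
  commands=[
    [-1.5,3.5,20,0,0,0],
    [0,0,20,0,0,0],
    [0,0,20,0,0,0],
    [0,0,0,0,0,0],
    [0,0,0,0,0,0],
  ],
)

```text
time: 3.95
ee_pos: [0.5329, 0.138, 0.1592]
orientation: [-0.0, 0.955, 0.296, -0.0]
contact_force: [0.2, -0.5, 0.8]
finger_gap: 0.093
finger_force: 0.0
```

```bash
cat > w.py <<'E'
from go import *
def wrist(name,zk=.133):
    s=env.read_state();im=vision.read_camera('wrist');cv2.imwrite(f'pics/{name}.png',im[:,:,::-1])
    h=cv2.cvtColor(im,cv2.COLOR_RGB2HSV);m=((h[...,0]<4)|(h[...,0]>175))&(h[...,1]>170)&(h[...,2]>80)
    m=cv2.morphologyEx(m.astype(np.uint8),cv2.MORPH_OPEN,np.ones((5,5)))
    n,l,st,c=cv2.connectedComponentsWithStats(m);i=1+np.argmax(st[1:,4])
    (x,y),r=cv2.minEnclosingCircle(np.argwhere(l==i)[:,::-1].astype(np.float32));print('px',x,y,r)
    p=vision.camera_params('wrist');K=np.array(p['camera_matrix']);T=np.array(p['tool_from_camera'])
    d=np.array([x-K[0,2],y-K[1,2]]);rr=np.linalg.norm(d);th=rr/K[0,0];u=d/rr*np.sin(th)
    dt=T[:3,:3]@[u[0],-u[1],-np.cos(th)];o=T[:3,3];hh=s['ee_pos'][2]-zk
    k=o+dt*(hh-o[2])/dt[2];q=s['orientation'];Rt=R.from_quat(np.r_[q[1:],q[0]]).as_matrix()
    print('knob in tool mm',1e3*k,'world',Rt@k+s['ee_pos'])
E
python3 -c "
from w import *
delta([.532,.1415,.114]);wrist('w2')"
```

```text
t 3.95 pos [0.5329 0.138  0.1592] j [ 0.2071 -0.1347  1.7869  0.      1.4895  1.1764] F [ 0.2261 -0.5182  0.7994] gap 0.09295400296262334 0.0
shift mm [ 1.2752 -3.367  45.2029] turns [array([-0.    ,  0.0001, -0.0006]), array([0.0002, 0.0001, 3.141 ])]
px 284.94482421875 235.34280395507812 21.495697021484375
knob in tool mm [ 0.1423 -0.282  26.2029] world [0.5328 0.1383 0.133 ]
```

Centred under the wrist camera. I'll descend and close softly.

Emit:
play_rows(
  commands=[
    [0,0,15,0,0,0],
    [0,0,15,0,0,0],
    [0,0,14,0,0,0],
    [0,0,0,0,0,0],
    [0,0,0,0,0,0],
  ],
)

```text
time: 4.5
ee_pos: [0.5327, 0.1381, 0.1142]
orientation: [-0.0, 0.955, 0.296, -0.0]
contact_force: [-0.5, 0.0, 0.3]
finger_gap: 0.0931
finger_force: 0.0
```

Emit:
play_rows(
  commands=[
    [0,0,0,0,0,0],
    [0,0,0,0,0,0],
    [0,0,0,0,0,0],
    [0,0,0,0,0,0],
    [0,0,0,0,0,0],
    [0,0,0,0,0,0],
    [0,0,0,0,0,0],
    [0,0,0,0,0,0],
    [0,0,0,0,0,0],
    [0,0,0,0,0,0],
  ],
  fingers=-1,
  force=10,
)

```text
time: 5.5
ee_pos: [0.5328, 0.1382, 0.1146]
orientation: [-0.0, 0.955, 0.296, -0.0]
contact_force: [-1.8, 1.5, 0.7]
finger_gap: 0.0275
finger_force: 10.0
```

```bash
python3 -c "
from w import *
delta([.532,.1415,.114]);wrist('w3')"
```

```text
t 5.5 pos [0.5328 0.1382 0.1146] j [ 0.2074 -0.109   1.8371  0.0003  1.4137  1.1762] F [-1.7569  1.5288  0.6873] gap 0.02747898526929433 10.000073611736298
shift mm [ 1.2223 -3.1276  0.6397] turns [array([-0.0003,  0.0001, -0.0002]), array([0.0001, 0.0005, 3.1414])]
px 285.34063720703125 266.14361572265625 27.487390518188477
knob in tool mm [  0.317   -0.0304 -18.3613] world [0.533  0.1384 0.133 ]
```

Tool x is the swing direction toward green. Now I follow the arc to upright.

Emit:
play_rows(
  commands=[
    [3.8,0,-1.9,0,0,0],
    [3.8,0,-1.8,0,0,0],
    [4,0,-1.5,0,0,0],
    [4,0,-1.4,0,0,0],
    [4.1,0,-1.1,0,0,0],
    [4.1,0,-1,0,0,0],
    [4.2,0,-0.7,0,0,0],
    [4.2,0,-0.6,0,0,0],
    [4.2,0,-0.3,0,0,0],
    [4.2,0,-0.1,0,0,0],
    [0,0,0,0,0,0],
    [0,0,0,0,0,0],
  ],
)

```text
time: 6.75
ee_pos: [0.5667, 0.1613, 0.1252]
orientation: [-0.0, 0.955, 0.296, 0.0]
contact_force: [-0.8, 4.8, 3.2]
finger_gap: 0.0272
finger_force: 10.0
```

```bash
python3 - <<'E'
from w import *
delta([.5647,.1641,.124]);wrist('w4',.143)
a=vision.read_camera('scene');b=vision.read_camera('side')
A=cv2.resize(a[200:350,240:390],(400,400));B=cv2.resize(b[200:350,180:330],(400,400))
cv2.imwrite('pics/m4.png',np.hstack([A,B])[:,:,::-1])
E
```

```text
t 6.75 pos [0.5667 0.1613 0.1252] j [ 0.234  -0.0302  1.7449  0.0003  1.426   1.2028] F [-0.8071  4.8015  3.209 ] gap 0.027186680743998468 10.000194311141968
shift mm [-0.0467 -3.3797  1.2236] turns [array([ 0.0001, -0.0009, -0.0002]), array([-0.0014, -0.0001,  3.1414])]
px 285.0683898925781 271.42047119140625 27.14803123474121
knob in tool mm [ -2.9532  -0.1634 -17.7761] world [0.5641 0.1598 0.143 ]
```

View pics/m4.png

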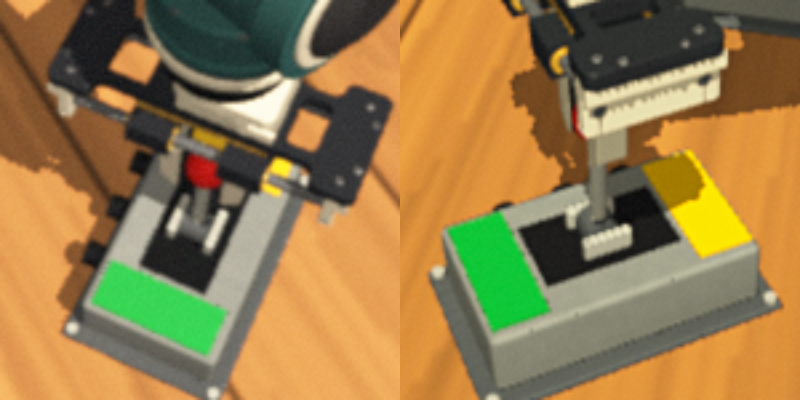

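View pics/w4.png

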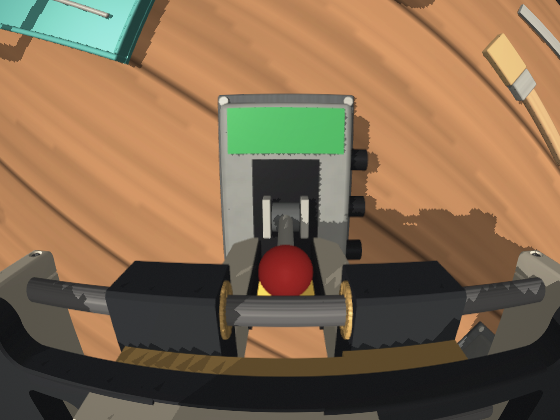

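The lever is close to upright; the wrist view suggests the knob (row 271) lags the fingers by about 3 mm. I'll check that against the hinge and green band in the same picture.

```bash
python3 - <<'E'
from w import *
p=vision.camera_params('wrist');K=np.array(p['camera_matrix']);T=np.array(p['tool_from_camera'])
def bp(x,y,z,zt):
    d=np.array([x-K[0,2],y-K[1,2]]);rr=np.linalg.norm(d);th=rr/K[0,0];u=d/rr*np.sin(th)
    dt=T[:3,:3]@[u[0],-u[1],-np.cos(th)];o=T[:3,3];return 1e3*(o+dt*(zt-z-o[2])/dt[2])
for n,zt,zk in(('w1',.2183,.133),('w2',.1592,.133),('w3',.1146,.133),('w4',.1252,.143)):
    im=cv2.imread(f'pics/{n}.png')[:,:,::-1].copy();h=cv2.cvtColor(im,cv2.COLOR_RGB2HSV)
    m=((h[...,0]>50)&(h[...,0]<75)&(h[...,1]>130)&(h[...,2]>60)).astype(np.uint8)
    m[:,:200]=0;N,l,st,c=cv2.connectedComponentsWithStats(m);i=1+np.argmax(st[1:,4])
    x,y,w,hh,_=st[i];t=bp(x+w/2,y,.053,zt);b=bp(x+w/2,y+hh,.053,zt)
    print(n,st[i],'green outer/inner/mid x',t[0],b[0],'hinge x by band',(t[0]-80.7+b[0]-47.3)/2,'y',t[1])
print('cheek',bp(286,197,.065,.1252),bp(286,238,.065,.1252),bp(286,217.5,.065,.1252))
for z in(.141,.143,.145):print(bp(285,271.4,z,.1252))
E
```

```text
w1 [ 248   73   84   33 2609] green outer/inner/mid x 118.80536253248984 84.9476859613099 hinge x by band 37.87652424689987 y 4.416638408689307
w2 [ 245   61   92   40 3268] green outer/inner/mid x 120.68865856703754 86.78591897742248 hinge x by band 39.73728877223001 y 4.409747244187743
w3 [ 254   49   94   48 3993] green outer/inner/mid x 121.44962830958761 87.18717842144882 hinge x by band 40.318403365518215 y 10.533198460391004
w4 [ 228  108  116   45 4956] green outer/inner/mid x 79.77328477819798 46.81221568665557 hinge x by band -0.7072497675732272 y 0.30980140613972507
cheek [16.5838  0.409  60.2   ] [-14.684    0.4763  60.2   ] [ 1.2586  0.4415 60.2   ]
[ -3.9424  -0.1987 -15.8   ]
[ -2.9292  -0.1978 -17.8   ]
[ -1.916   -0.1969 -19.8   ]
```

Hinge at tool x of about 0, knob at −3 mm, so the lever is at about −0.035 rad. I'll nudge 2.5 mm, then dwell for more than two seconds.

Emit:
play_rows(
  commands=[
    [1.3,0,0,0,0,0],
    [1.2,0,0,0,0,0],
    [0,0,0,0,0,0],
    [0,0,0,0,0,0],
  ],
  force=20,
)

```text
time: 7.3
ee_pos: [0.5683, 0.1625, 0.1253]
orientation: [0.0, 0.955, 0.296, -0.0]
contact_force: [-4.7, 3.3, 5.5]
finger_gap: 0.0268
finger_force: 20.0
```

```bash
python3 -c "
from w import *
delta([.5647,.1641,.124]);wrist('w5',.143)"
```

```text
t 7.3 pos [0.5683 0.1625 0.1253] j [ 0.2353 -0.0254  1.7401 -0.0001  1.427   1.2043] F [-4.7414  3.3488  5.5049] gap 0.026779831351274017 20.000575482845306
shift mm [-2.0393 -3.3989  1.2795] turns [array([ 0.    ,  0.0001, -0.0003]), array([ 0.0001, -0.    ,  3.1413])]
px 285.0 271.4166564941406 27.08343505859375
knob in tool mm [ -2.9781  -0.1976 -17.7206] world [0.5657 0.1609 0.143 ]
```

Emit:
play_rows(
  commands=[
    [0,0,0,0,0,0],
    [0,0,0,0,0,0],
    [0,0,0,0,0,0],
    [0,0,0,0,0,0],
    [0,0,0,0,0,0],
    [0,0,0,0,0,0],
    [0,0,0,0,0,0],
    [0,0,0,0,0,0],
    [0,0,0,0,0,0],
    [0,0,0,0,0,0],
    [0,0,0,0,0,0],
    [0,0,0,0,0,0],
  ],
)

```text
time: 8.55
ee_pos: [0.5683, 0.1624, 0.1252]
orientation: [0.0, 0.955, 0.296, -0.0]
contact_force: [-4.8, 3.7, 5.0]
finger_gap: 0.0271
finger_force: 20.0
```

Emit:
play_rows(
  commands=[
    [0,0,0,0,0,0],
    [0,0,0,0,0,0],
    [0,0,0,0,0,0],
    [0,0,0,0,0,0],
    [0,0,0,0,0,0],
    [0,0,0,0,0,0],
    [0,0,0,0,0,0],
    [0,0,0,0,0,0],
    [0,0,0,0,0,0],
    [0,0,0,0,0,0],
    [0,0,0,0,0,0],
    [0,0,0,0,0,0],
  ],
)

```text
time: 9.75
ee_pos: [0.5683, 0.1624, 0.1253]
orientation: [0.0, 0.955, 0.296, -0.0]
contact_force: [-4.6, 4.0, 4.8]
finger_gap: 0.0268
finger_force: 20.0
```

Emit:
play_rows(
  commands=[
    [4.3,0,0.1,0,0,0],
    [4.2,0,0.3,0,0,0],
    [4.2,0,0.6,0,0,0],
    [4.2,0,0.7,0,0,0],
    [4.1,0,1,0,0,0],
    [4.1,0,1.1,0,0,0],
    [4,0,1.4,0,0,0],
    [4,0,1.5,0,0,0],
    [3.9,0,1.8,0,0,0],
    [3.8,0,1.9,0,0,0],
    [3.6,0,2.1,0,0,0],
    [3.6,0,2.3,0,0,0],
  ],
)

```text
time: 10.95
ee_pos: [0.6084, 0.1899, 0.1108]
orientation: [-0.0, 0.955, 0.296, 0.001]
contact_force: [-2.0, 4.2, 6.3]
finger_gap: 0.0268
finger_force: 20.0
```

Emit:
play_rows(
  commands=[
    [2.5,0,1.5,0,0,0],
    [0,0,0,0,0,0],
    [0,0,0,0,0,0],
  ],
)

```text
time: 11.25
ee_pos: [0.6105, 0.1914, 0.1091]
orientation: [-0.0, 0.955, 0.296, 0.001]
contact_force: [0.8, 4.9, 3.9]
finger_gap: 0.027
finger_force: 20.0
```

```bash
python3 -c "
from w import *
delta([.5647,.1641,.124]);wrist('w6',.128)"
```

```text
t 11.25 pos [0.6105 0.1914 0.1091] j [0.2638 0.0892 1.6497 0.0002 1.4012 1.2327] F [0.8159 4.896  3.9145] gap 0.027004204717410007 20.000498592853546
shift mm [-53.2034  -3.4474 -15.0006] turns [array([ 0.0003, -0.0014, -0.0002]), array([-0.0022, -0.0004,  3.1414])]
px 285.0 281.8461608886719 27.37541961669922
knob in tool mm [ -8.3699  -0.191  -18.9235] world [0.6035 0.1868 0.128 ]
```

The knob has slid back in the pads (about 8 mm, near the pad edge), so the lever is around +0.56. I'll release, then push it to the stop from behind with shut fingers.

Emit:
play_rows(
  commands=[
    [0,0,0,0,0,0],
    [0,0,0,0,0,0],
    [0,0,0,0,0,0],
    [0,0,0,0,0,0],
    [0,0,0,0,0,0],
    [0,0,-20,0,0,0],
    [0,0,-20,0,0,0],
    [0,0,-20,0,0,0],
    [0,0,0,0,0,0],
    [0,0,0,0,0,0],
  ],
  fingers=0.6,
)

```text
time: 12.3
ee_pos: [0.61, 0.191, 0.1684]
orientation: [0.0, 0.955, 0.296, 0.0]
contact_force: [-0.1, -0.1, -0.3]
finger_gap: 0.0742
finger_force: 0.0
```

```bash
python3 -c "
from w import *
delta([.5647,.1641,.124]);wrist('w7',.129)"
```

```text
t 12.3 pos [0.61   0.191  0.1684] j [ 0.2636  0.0562  1.5865 -0.0001  1.4986  1.2327] F [-0.0739 -0.1495 -0.288 ] gap 0.07420953657810196 0.0
shift mm [-52.6207  -3.4638  44.4383] turns [array([ 0.0001, -0.0002, -0.0003]), array([-0.0003, -0.0002,  3.1412])]
px 285.0897521972656 238.91026306152344 20.32604217529297
knob in tool mm [-7.3836 -0.1909 39.4492] world [0.6038 0.187  0.129 ]
```

View pics/w7.png

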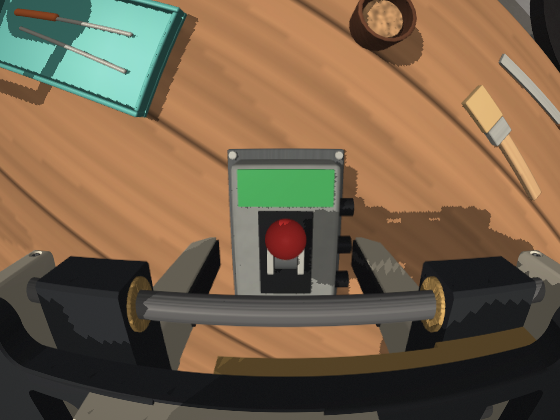

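Wrist view: the knob at (285,239) leans to green, roughly 45 mm from the hinge (48 would be the stop). I'll go behind it.

Emit:
play_rows(
  commands=[
    [-16,0,0,0,0,0],
    [-16,0,0,0,0,0],
    [-16,0,0,0,0,0],
    [0,0,0,0,0,0],
    [0,0,0,0,0,0],
    [0,0,0,0,0,0],
    [0,0,0,0,0,0],
    [0,0,16,0,0,0],
    [0,0,16,0,0,0],
    [0,0,16,0,0,0],
    [0,0,0,0,0,0],
    [0,0,0,0,0,0],
  ],
  fingers=-1,
)

```text
time: 13.55
ee_pos: [0.5702, 0.1638, 0.1201]
orientation: [-0.0, 0.955, 0.296, -0.001]
contact_force: [-0.5, 0.6, 0.0]
finger_gap: 0.0005
finger_force: 0.0
```

Emit:
play_rows(
  commands=[
    [5,0,0,0,0,0],
    [5,0,0,0,0,0],
    [4,0,0,0,0,0],
    [3,0,0,0,0,0],
    [2,0,0,0,0,0],
    [2,0,0,0,0,0],
    [0,0,0,0,0,0],
    [0,0,0,0,0,0],
  ],
)

```text
time: 14.35
ee_pos: [0.5877, 0.1758, 0.1206]
orientation: [-0.0, 0.955, 0.296, -0.0]
contact_force: [-1.4, -0.8, -1.3]
finger_gap: 0.0006
finger_force: 0.9
```

```bash
python3 -c "
from w import *
delta([.5647,.1641,.124]);wrist('w8',.128)"
```

```text
t 14.35 pos [0.5877 0.1758 0.1206] j [0.249  0.0262 1.6962 0.     1.4194 1.2181] F [-1.4262 -0.845  -1.284 ] gap 0.0005699135461093906 0.8948751166462898
shift mm [-25.5285  -3.3686  -3.3833] turns [array([-0.0001,  0.0003, -0.0003]), array([0.0004, 0.0002, 3.1413])]
px 285.3026428222656 217.95887756347656 27.228858947753906
knob in tool mm [22.157  -0.0845 -7.3905] world [0.6059 0.1884 0.128 ]
```

Emit:
play_rows(
  commands=[
    [1,0,0,0,0,0],
    [1,0,0,0,0,0],
    [1,0,0,0,0,0],
    [0,0,0,0,0,0],
    [0,0,0,0,0,0],
  ],
)

```text
time: 14.9
ee_pos: [0.5886, 0.1764, 0.1204]
orientation: [0.001, 0.955, 0.296, -0.002]
contact_force: [-16.8, -10.0, 5.4]
finger_gap: 0.0006
finger_force: 10.2
```

It is against the stop: 20 N and no further motion. I'll back off and lift clear.

Emit:
play_rows(
  commands=[
    [-6,0,0,0,0,0],
    [-10,0,0,0,0,0],
    [-10,0,0,0,0,0],
    [0,0,-20,0,0,0],
    [0,0,-25,0,0,0],
    [0,0,-25,0,0,0],
    [0,0,-20,0,0,0],
    [0,0,0,0,0,0],
    [0,0,0,0,0,0],
  ],
)

```text
time: 15.8
ee_pos: [0.5685, 0.1626, 0.2106]
orientation: [-0.0, 0.955, 0.296, 0.0]
contact_force: [0.7, 0.5, -0.2]
finger_gap: 0.001
finger_force: 0.0
```

```bash
python3 - <<'E'
from w import *
delta([.5647,.1641,.124]);wrist('w9',.128)
a=vision.read_camera('scene');b=vision.read_camera('side')
A=a[60:360,190:390];B=b[100:360,180:380]
cv2.imwrite('pics/m9.png',np.hstack([cv2.resize(A,(400,600)),cv2.resize(B,(400,600))])[:,:,::-1])
E
```

```text
t 15.8 pos [0.5685 0.1626 0.2106] j [ 0.2354 -0.0641  1.6381  0.0001  1.5669  1.2045] F [ 0.6535  0.5463 -0.1771] gap 0.00099583601139298 0.0
shift mm [-2.3913 -3.406  86.5527] turns [array([ 0.0002, -0.0006, -0.0004]), array([-0.001 , -0.0003,  3.1412])]
px 285.2994384765625 153.49038696289062 17.877660751342773
knob in tool mm [45.3448 -0.1402 82.5548] world [0.6059 0.1884 0.128 ]
```

View pics/m9.png

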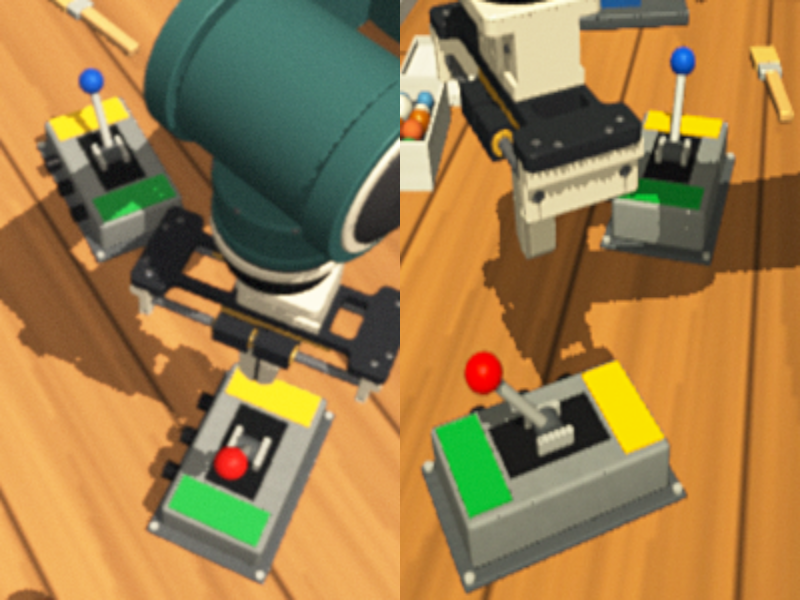

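The red knob sits fully toward green (47.7 mm from the hinge, 0.6 rad), the blue lever still leans to yellow, and the robot is clear.

```bash
python3 -c "
from bench import env
print(env.job_done())"
```

```text
the job is handed in; nothing more can be done
None
```

The red-knob lever went from yellow to centre off, stayed there about 2.6 s, then went over to the green stop and was let go; the blue-knob switch was left alone, and the job was handed in at about 16 s with the arm clear.

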